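Sort the shaft and the bush down the tipping diverter

TASK

Send the two turned parts on the wooden stands down the bench diverter, first the long thin shaft into the rectangular tray, then the short thick bush into the round pan. Before each part, push the diverter's lever fully over towards the tray that the part belongs in, then let the part go onto the tipping deck beneath the clear guard, lying front to back so that it rolls down by itself. No part may go into the wrong tray, and leave the other things on the bench where they are.

Things in the scene. Friction and masses are not known exactly. Their poses are not given: they have to be found in the camera images.
- diverter: The tipping diverter, fixed to the bench: steel base plate 220 x 90 mm, two grey pedestals (60 mm wide, up to 142 mm high), an aluminium deck tipping between them, a lever in front and a clear guard above. Origin: centre of the base's underside, on the bench. x points away from the robot (the lever is at -x), y to the left towards one receiver (the other is at -y), z up.
- deck_middle (a point): Middle of the deck, on its axle (along the diverter's x), 120 mm above the bench. Deck: plate 160 (x) by 150 mm (y), 5 mm thick, 38 mm lips front and back (150 mm clear between), open left and right; lower edge 80 mm above the bench when tipped. A part let go about 70 mm above here, its length along x, drops on and rolls off the low side; laid along y it may stick.
- guard_edge (a point): Middle of the underside of the guard's front edge, 320 mm above the bench, 21 mm nearer the robot than the axle's middle. The guard: level clear sheet 170 mm wide (y), 8 mm thick here, reaching 131 mm back from here on two posts at its back. Open in front and at the sides. The hand must lean 20 to 50 degrees (wrist on the robot's side) to reach the deck from the front and above.
- lever (a joint): Angle of the deck and its lever, rad: -0.56 to +0.56. Positive: lever leaning to the diverter's +y (left) and the deck's left side low, so that a part rolls off to +y; negative: to -y. 0: deck level. Push it to a stop, at least past 0.4 either way. Stiff by friction: stays where it is left; about 5 N sideways at the knob moves it.
- lever_knob (a point): Centre of the black ball knob, 30 mm across, on top of the lever: a 12 mm steel rod standing up from the axle, 108 mm nearer the robot than the diverter's origin; knob 75 mm from the axle. It swings with the deck from 40 mm left to 40 mm right; 184 mm above the bench at the stops, 195 mm when upright. It can be pushed sideways from either side.
- long_tray: Rectangular open steel tray, for the shaft: 200 mm (its x) by 190 mm (its y), walls 50 mm high and 4 mm thick, floor 5 mm. Fixed 150 mm to the left or the right (+y or -y) of the diverter, square with it, under the deck's edge. Origin: centre of its underside, on the bench.
- round_pan: Round open steel pan, for the bush: 200 mm across, wall 50 mm high and 4 mm thick, floor 5 mm. Fixed on the other side of the diverter, 150 mm from it. Origin: centre of its underside, on the bench.
- shaft_mid (a point): Centre (on its axis, half-way along) of the shaft: a plain solid round bar, 24 mm diameter, 120 mm long, about 0.18 kg. Its x axis lies along its length; a round bar may be turned about it. At the start it lies level in the notches of a wooden stand, centre 45 mm above the bench.
- bush_mid (a point): Centre (on its axis, half-way along) of the bush: a thick round tube with a bore, 44 mm outside, 26 mm bore, 80 mm long, about 0.22 kg. Its x axis lies along its length. At the start it lies level in the notches of the other stand, centre 59 mm above the bench.
- stand_a: One of the two alike wooden stands, fixed to the bench: base 90 (x) by 70 mm, 10 mm thick; two V-notched saddles 8 mm thick at x = +/-35 mm, arms up to 54 mm above the bench and 31 mm to either side. Between the saddles (62 mm clear) the part can be gripped across its middle from above; under it is only the base. Origin: centre of its underside; x along the part it carries.
- stand_b: The other stand, alike.
- wheel: Bystander: loose brass gear wheel 82 mm across, 16 mm high, lying flat. Origin: centre of its underside.
- spanner: Bystander: loose steel spanner, 180 mm long, 8 mm high. Origin: middle of its underside.
- hammer: Bystander: loose hammer, 260 mm long, lying, 26 mm high. Origin: middle of its length, at the bench.
- caliper: Bystander: loose steel caliper, 210 mm long, 8 mm high, lying flat. Origin: middle of its beam's underside.
- jar_a: Bystander: loose glass jar with steel cap, 72 mm across, 100 mm high. Origin: centre of its underside.
- jar_b: Bystander: loose glass jar with steel cap, 64 mm across, 85 mm high. Origin: centre of its underside.

How it is judged (in metres and radians):
On the way, in this order (a step that is already met when the one before it is completed fails the run):
1. the shaft is let go over the deck, with the lever already over to the rectangular tray's side (x of shaft_mid in the frame of diverter between -0.07 and 0.07 m and y of shaft_mid in the frame of diverter between -0.075 and 0.075 m and height (world z) of shaft_mid between 0.09 and 0.3 m and contact force between the fingers and shaft below 0.05 N and ((y of long_tray in the frame of diverter above 0 m and value of joint lever above 0.4 rad) or (y of long_tray in the frame of diverter below 0 m and value of joint lever below -0.4 rad))), for 0.04 s.
2. the shaft lies at rest in the rectangular tray (x of shaft_mid in the frame of long_tray between -0.095 and 0.095 m and y of shaft_mid in the frame of long_tray between -0.09 and 0.09 m and height (world z) of shaft_mid below 0.055 m and linear speed of shaft below 0.03 m/s), for 0.2 s.
3. the bush is let go over the deck, with the lever already over to the round pan's side (x of bush_mid in the frame of diverter between -0.07 and 0.07 m and y of bush_mid in the frame of diverter between -0.075 and 0.075 m and height (world z) of bush_mid between 0.09 and 0.3 m and contact force between the fingers and bush below 0.05 N and ((y of round_pan in the frame of diverter above 0 m and value of joint lever above 0.4 rad) or (y of round_pan in the frame of diverter below 0 m and value of joint lever below -0.4 rad))), for 0.04 s.
4. the bush lies at rest in the round pan (horizontal distance between bush_mid and round_pan below 0.095 m and height (world z) of bush_mid below 0.055 m and linear speed of bush below 0.03 m/s), for 0.2 s.
At the end, for the whole second after the job is handed in: The shaft lies at rest (under 0.03 m/s) in the rectangular tray and the bush at rest in the round pan, each with its centre inside the walls and lower than 55 mm above the bench (all of step 2 and all of step 4); the robot touches nothing.
It fails at once if a part goes into the wrong tray ((horizontal distance between shaft_mid and round_pan below 0.095 m and height (world z) of shaft_mid below 0.055 m) or (x of bush_mid in the frame of long_tray between -0.095 and 0.095 m and y of bush_mid in the frame of long_tray between -0.09 and 0.09 m and height (world z) of bush_mid below 0.055 m)).
It fails at once if a bystander is pushed more than 40 mm from its place (distance of any of wheel, spanner, hammer, caliper, jar_a, jar_b from where it was at the start of the episode above 0.04 m).
It also fails if it takes over 72 s, if anything falls off the work surface, if the arm or the gripper's body presses on something with over 40 N, if the wrist force passes 120 N, or if a joint passes its speed limit or range.

ROBOT

A 6-joint arm with a two-finger parallel gripper is mounted at the origin on the work surface. World frame = base frame: x ahead of the robot, y to its left, z up, the work surface at z = 0. Lengths are in m, angles in degrees, forces in N, time in s.
With the tool pointing down it reaches from about 0.4 to 0.825 m from the base axis. Payload 7 kg.
Tool frame: the origin (TCP) lies midway between the tips of the shut fingers; the grasp point (between the pads) lies 19 mm behind it; z points along the fingers, y is the line along which they close (so a half turn about z gives the same grasp; the last joint's range is limited). The gripper opens to 88 mm and grips with 3 to 60 N. Pads are 19 mm wide; open, the fingers measure 130 mm over their backs; the gripper's body (78 mm by 193 mm) begins 47 mm behind the grasp point.
Start: joints at [84.402, 20.546, 0.682, 0, -70.136, -16.507], TCP at [0.254, 0.625, 0.227] pointing down, gripper open.
Joint ranges: [-176.03, 176.03], [-82.01, 121.73], [-58.28, 71.71], [-173.87, 95.51], [-174.79, -0.11], [-173.66, 173.66]. Speed limits (degrees/s): [136.94, 136.94, 172.46, 180, 180, 180].

INTERFACE

Orientations are given as [roll, pitch, yaw] about the fixed x, y, z axes, in that order (R = Rz(yaw) Ry(pitch) Rx(roll)).
In Python, from plant import ctrl gives the robot as it stands.
- The arm moves only by the tool step_arm, never from a script. Its argument "rows" is a list of rows, each a list of 3 entries, a list of its own where there are three numbers: the closure, from 0 (fully open) to 1 (shut), then the shift along the world's x, y, z in mm, then the turn, a rotation vector about the world's x, y, z in rad. A call has exactly 5 rows; each row is the pose to reach, as a shift and turn from the pose commanded when the call began; what a row does not reach only later rows make up. A row lasts 1/12 s, in which the tool goes at most 41.7 mm and 7.16 degrees, less where a joint would pass 70% of its speed; a pose out of reach is approached as far as the arm can. A call with a gripper value outside its range is refused whole. The fingers move at their own pace and stop on an object; the grip force is fixed at half the most. Time passes only in rows, so rows that repeat a pose let the fingers close, or fill a call up. It gives the time, the measured TCP pose, the force, the opening and the grip force at its end, in the units of the state.
- ctrl.get_obs(): the state, without advancing time (a new reading comes with each control period).
- ctrl.snapshot(name): name is "side" or "top"; returns the picture (420x560x3 uint8, red, green, blue); there is no depth.
- ctrl.camera_model(name): a dict with "intrinsics" (3x3 intrinsics, pixels), "R" (3x3) and "t" (3): a world point X has camera coordinates R X + t. Camera axes: x right, y down, z forward; pixel columns grow to the right and rows downward; lengths in m; the calibration is good to about 2 mm. A picture is of the moment at which its call begins. camera_model takes no time and is no camera call.
- ctrl.close_job(): hands the job in; it is judged then, once.
The state is a dict: "clock": time; "joint_pos": joint angles; "qvel": joint speeds; "tau": joint torques, N m; "tool_pos": TCP position; "orientation": TCP orientation; "force": force on the tool from outside, world axes, zero at the start; "moment": the same for the moment, N m; "opening": finger opening in m; "gripper_force": force on a finger pad.
Only numpy, scipy, OpenCV 4.12 (cv2) and the standard library are available. Lean on these libraries where they do the work, as an engineer would, in place of code of your own. Each camera call takes 0.05 s, during which the arm holds its last target. There are 200 camera calls.

## Working session

There is one attempt and no reset: what is moved stays moved. The work goes in short steps, Python scripts to look and compute and a tool call to move; the robot and the scene stay as the last step left them, time stands still between calls to the robot, and variables do not carry over. Pictures are saved under pics/ and viewed, at most 14 in all, crops included, and the job is handed in when it is done.

Besides the shell and the picture viewer there is one more tool, called in YAML: its name, and indented under it one key for each argument. step_arm: Moves the arm, as the interface text tells. Its arguments: {"type":"object","properties":{"rows":{"type":"array"}},"required":["rows"]}

```bash
mkdir -p pics; python3 - <<'E'
from plant import ctrl
import cv2
for n in("top","side"):
    im=ctrl.snapshot(n); cv2.imwrite(f"pics/{n}0.png",im[:,:,::-1])
    m=ctrl.camera_model(n); print(n,m)
print(ctrl.get_obs())
E
```

```text
top {'intrinsics': array([[419.60862729,   0.        , 279.69642865],
       [  0.        , 419.60862729, 211.3300766 ],
       [  0.        ,   0.        ,   1.        ]]), 'R': array([[-0.00983036, -0.99992909,  0.00672171],
       [-0.97456916,  0.00807567, -0.22394135],
       [ 0.22387119, -0.00875219, -0.97457944]]), 't': array([-0.00293318,  0.57570886,  1.13934553])}
side {'intrinsics': array([[454.05546929,   0.        , 283.82588527],
       [  0.        , 454.05546929, 215.24151735],
       [  0.        ,   0.        ,   1.        ]]), 'R': array([[ 0.9387375 , -0.34455549,  0.00730871],
       [-0.21242915, -0.59519989, -0.77499093],
       [ 0.27137752,  0.72596047, -0.63193009]]), 't': array([-0.50839863,  0.26175845,  1.24340896])}
{'clock': 0.1, 'joint_pos': array([ 8.44032911e+01,  2.05889482e+01,  6.37174994e-01, -1.77761127e-02,
       -7.01356122e+01, -1.65059923e+01]), 'qvel': array([ 0.03766903, -0.14042966,  0.16917132,  0.09422469, -0.03618504,
       -0.08879883]), 'tau': array([-7.59246705e-04, -5.84166920e+01,  2.93751025e+01,  7.01555058e+00,
        1.01212136e-02, -5.85136172e-05]), 'tool_pos': array([0.25384942, 0.62495957, 0.22568396]), 'orientation': array([ 1.79911468e+02, -8.80717352e-03, -2.21087474e+01]), 'force': array([ 0.26480264, -0.48499421,  0.52556989]), 'moment': array([ 0.02955392,  0.07077521, -0.00825522]), 'gripper_force': 0.0, 'opening': 0.08738403806650881}
```

View pics/top0.png

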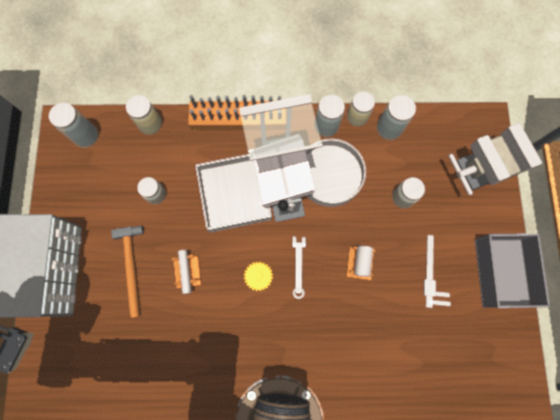

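View pics/side0.png

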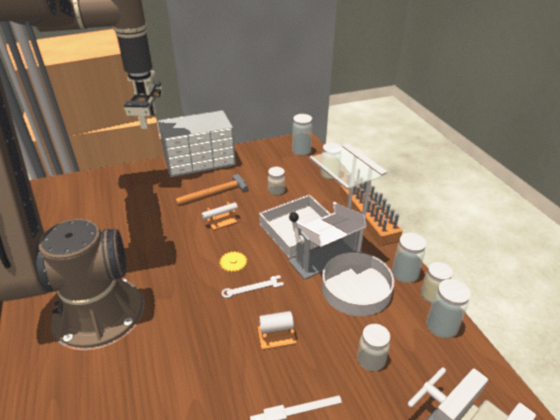

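The top view shows the shaft at (184,271), the bush at (363,261), the tray on the left (+y) at about (235,188), the pan on the right at (333,172), and the knob near (283,206). The side view agrees. I'll zoom in to measure.

```bash
python3 - <<'E'
import cv2,numpy as np
t=cv2.imread("pics/top0.png"); s=cv2.imread("pics/side0.png")
c=cv2.resize(t[130:300,165:395],None,fx=3.4,fy=3.4,interpolation=cv2.INTER_CUBIC)
for k in range(170,395,20): cv2.putText(c,str(k),(int((k-165)*3.4),10),0,.35,(0,255,255),1); cv2.line(c,(int((k-165)*3.4),0),(int((k-165)*3.4),577),(0,255,255),1) if k%40==10 else 0
for k in range(140,300,20): cv2.putText(c,str(k),(0,int((k-130)*3.4)),0,.35,(0,255,255),1); cv2.line(c,(0,int((k-130)*3.4)),(782,int((k-130)*3.4)),(0,255,255),1) if k%40==20 else 0
cv2.imwrite("pics/tc.png",c)
c=cv2.resize(s[140:360,190:410],None,fx=2.7,fy=2.7,interpolation=cv2.INTER_CUBIC)
for k in range(200,410,20): cv2.putText(c,str(k),(int((k-190)*2.7),10),0,.35,(0,0,255),1)
for k in range(140,360,20): cv2.putText(c,str(k),(0,int((k-140)*2.7)),0,.35,(0,0,255),1)
cv2.imwrite("pics/sc.png",c)
def rects(im,x0,y0,x1,y1):
    h=cv2.cvtColor(im,cv2.COLOR_BGR2HSV)[y0:y1,x0:x1]
    m=((h[...,1]<75)&(h[...,2]>95)).astype(np.uint8)
    n,l,st,ce=cv2.connectedComponentsWithStats(m)
    i=1+st[1:,4].argmax(); p=np.argwhere(l==i)[:,::-1].astype(np.float32)+[x0,y0]
    return cv2.minAreaRect(p.astype(np.float32)),st[i,4]
print(rects(t,165,240,210,305),rects(t,345,235,385,285))
print(rects(s,195,198,245,222),rects(s,250,300,305,336))
E
```

```text
(((184.40162658691406, 271.41802978515625), (43.63823699951172, 9.958932876586914), 84.80557250976562), np.int32(387)) (((363.2418518066406, 260.3401794433594), (15.391075134277344, 30.148401260375977), 5.19442892074585), np.int32(455))
(((219.12266540527344, 210.32078552246094), (7.314616680145264, 36.687374114990234), 72.25532531738281), np.int32(252)) (((276.08917236328125, 321.5648498535156), (18.091659545898438, 33.58394241333008), 81.02737426757812), np.int32(597))
```

View pics/tc.png

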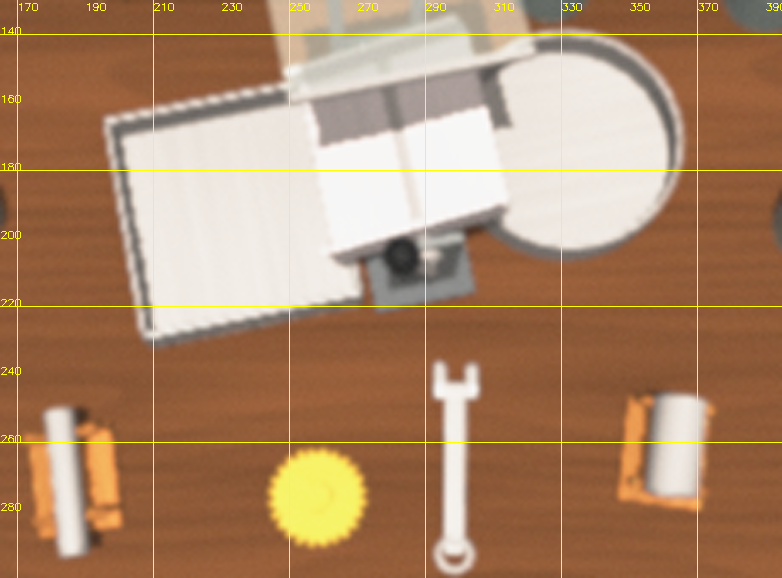

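View pics/sc.png

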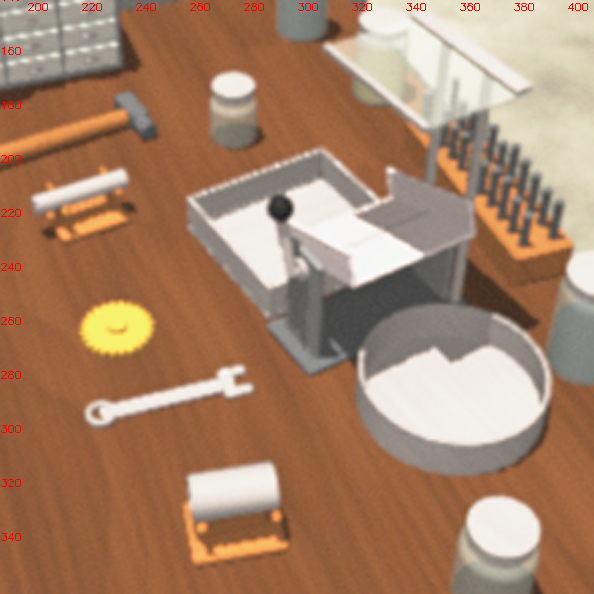

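The crops show the tray's rim corners near (196.5,165) and (207.6,227), the pan centred near (332,172), and the knob at (283.2,205.6) in the top view and (293.7,217) in the side view, leaning left. Next I'll turn these into positions.

```bash
cat > h.py <<'E'
from plant import ctrl
import numpy as np
def ray(n,p):
    m=ctrl.camera_model(n); K,R,t=[np.array(m[k]) for k in("intrinsics","R","t")]
    return -R.T@t, R.T@np.linalg.inv(K)@np.array([p[0],p[1],1.])
def onz(n,p,z):
    c,d=ray(n,p); return c+d*(z-c[2])/d[2]
def tri(pt,ps):
    c1,d1=ray("top",pt);c2,d2=ray("side",ps)
    s=np.linalg.lstsq(np.c_[d1,-d2],c2-c1,rcond=None)[0]
    a,b=c1+s[0]*d1,c2+s[1]*d2; return (a+b)/2,np.linalg.norm(a-b)
def proj(n,X):
    m=ctrl.camera_model(n); x=m["intrinsics"]@(m["R"]@X+m["t"]); return x[:2]/x[2]
E
python3 - <<'E'
from h import *
np.set_printoptions(precision=4,suppress=True)
cr=lambda a,b:(165+a/3.4-.35,130+b/3.4-.35)
import math
for nm,c,a,L,z,cs in(("shaft",(184.40,271.42),84.8,20,.045,(219.1,210.3)),("bush",(363.24,260.34),95.2,14,.059,(276.1,321.56))):
    d=np.array([math.cos(math.radians(a)),math.sin(math.radians(a))])*L
    p=onz("top",np.array(c)+d,z)-onz("top",np.array(c)-d,z)
    print(nm,onz("top",c,z),onz("side",cs,z),tri(c,cs),"yaw",math.degrees(math.atan2(p[1],p[0])))
A=onz("top",cr(107,120),.05);B=onz("top",cr(145,330),.05);print("tray",A,B,np.linalg.norm(A-B))
P=np.array([onz("top",cr(*q),.05)[:2] for q in((565,31),(640,62),(683,140),(665,200),(568,247))])
s=np.linalg.lstsq(np.c_[2*P,np.ones(len(P))],(P**2).sum(1),rcond=None)[0];pan=s[:2];print("pan",pan,math.sqrt(s[2]+pan@pan))
ex=(A-B)[:2];ex/=np.linalg.norm(ex);ey=np.array([-ex[1],ex[0]]);
tc=(A+B)[:2]/2-ey*.095;print("tray c",tc,"yaw",math.degrees(math.atan2(ex[1],ex[0])),"pan-tray",np.linalg.norm(tc-pan), math.degrees(math.atan2(*(tc-pan)[::-1]))-90)
k,e=tri(cr(402,257),(293.7,217));print("knob",k,e)
o=(tc+pan)/2;print("div",o,"knob in div",(k[:2]-o)@ex,(k[:2]-o)@ey)
# guard front edge ends
for q in((292,72),(535,47)): print("guard",onz("top",cr(*q),.32))
for n,q in(("wheel",(317,497)),("spA",(455,380)),("spB",(455,555))):print(n,onz("top",cr(*q),.01))
for n,q in(("jar_b",(150,190)),("ham1",(127,232)),("ham2",(135,316)),("cal",(430,270)),):print(n,onz("top",q,.03))
E
```

```text
shaft [0.4085 0.2624 0.045 ] [0.4076 0.2635 0.045 ] (array([0.4079, 0.2623, 0.0459]), np.float64(0.0010329822562365426)) yaw -172.46594980619867
bush [ 0.4336 -0.242   0.059 ] [ 0.4314 -0.2423  0.059 ] (array([ 0.4326, -0.2419,  0.0583]), np.float64(0.00214566963569359)) yaw 171.70132990456815
tray [0.7231 0.2394 0.05  ] [0.5354 0.2007 0.05  ] 0.1915493684385653
pan [ 0.7033 -0.1651] 0.09893912785093986
tray c [0.6484 0.127 ] yaw 11.641321231173391 pan-tray 0.29714967629019984 10.636506077401066
knob [ 0.5635 -0.0155  0.1888] 0.0004068238387276912
div [ 0.6758 -0.019 ] knob in div -0.10926725747111363 0.026159870792846793
guard [0.662  0.0605 0.32  ]
guard [ 0.679  -0.1063  0.32  ]
wheel [0.3968 0.0565 0.01  ]
spA [ 0.4966 -0.0633  0.01  ]
spB [ 0.3471 -0.0603  0.01  ]
jar_b [0.6523 0.3781 0.03  ]
ham1 [0.5256 0.4375 0.03  ]
ham2 [0.2874 0.3983 0.03  ]
cal [ 0.4073 -0.4384  0.03  ]
```

```bash
cat >> h.py <<'E'
from scipy.spatial.transform import Rotation as Ro
O=np.array([.6758,-.019,0]); PSI=11.1
def div(x,y,z): return O+Ro.from_euler("z",PSI,degrees=True).apply([x,y,z])
def go(pos,yaw,lean=30,grasp=False):
    "shift mm and rotvec from the measured pose to TCP (or grasp point) pos"
    o=ctrl.get_obs(); R1=Ro.from_euler("xyz",[180,-lean,yaw],degrees=True); R0=Ro.from_euler("xyz",o["orientation"],degrees=True)
    p=np.array(pos)+(.019*R1.as_matrix()[:,2] if grasp else 0)
    print(np.round((p-o["tool_pos"])*1e3,1),np.round((R1*R0.inv()).as_rotvec(),3),"tgt",p.round(4),"t",o["clock"],o["orientation"].round(2))
E
python3 -c "
from h import *
go(div(-.105,-.03,.25),11)
go([.4079,.2623,.045],7.5,grasp=True)"
```

```text
[ 324.7 -693.6   24.3] [-0.05  -0.528  0.565] tgt [ 0.5785 -0.0687  0.25  ] t 0.1 [ 1.7991e+02 -1.0000e-02 -2.2110e+01]
[ 163.5 -361.4 -197.1] [-0.066 -0.525  0.505] tgt [0.4173 0.2635 0.0285] t 0.1 [ 1.7991e+02 -1.0000e-02 -2.2110e+01]
```

step_arm:
  rows:
    - [1,[16,-35,6],[-0.005,-0.053,0.057]]
    - [1,[32,-69,12],[-0.01,-0.106,0.113]]
    - [1,[49,-104,20],[-0.015,-0.158,0.17]]
    - [1,[65,-138,25],[-0.02,-0.211,0.226]]
    - [1,[81,-173,30],[-0.025,-0.264,0.283]]

```text
clock: 0.52
tool_pos: [0.3355, 0.4511, 0.2564]
orientation: [-177.7, -15.1, -5.9]
force: [0.7, -0.9, 0.2]
opening: 0.0601
gripper_force: 0.0
```

step_arm:
  rows:
    - [1,[16,-35,0],[-0.005,-0.053,0.057]]
    - [1,[32,-69,0],[-0.01,-0.106,0.113]]
    - [1,[49,-104,0],[-0.015,-0.158,0.17]]
    - [1,[65,-138,0],[-0.02,-0.211,0.226]]
    - [1,[81,-173,0],[-0.025,-0.264,0.283]]

```text
clock: 0.93
tool_pos: [0.4157, 0.2781, 0.2563]
orientation: [180.0, -30.1, 11.4]
force: [3.4, -1.3, 0.8]
opening: 0.0265
gripper_force: 0.0
```

step_arm:
  rows:
    - [1,[16,-35,0],[0,0,0]]
    - [1,[32,-70,0],[0,0,0]]
    - [1,[48,-105,0],[0,0,0]]
    - [1,[64,-140,0],[0,0,0]]
    - [1,[80,-174,0],[0,0,0]]

```text
clock: 1.35
tool_pos: [0.496, 0.1031, 0.257]
orientation: [-179.9, -30.1, 11.1]
force: [0.2, 0.2, -0.0]
opening: 0.0007
gripper_force: 0.0
```

step_arm:
  rows:
    - [1,[16,-35,0],[0,0,0]]
    - [1,[32,-70,0],[0,0,0]]
    - [1,[50,-105,0],[0,0,0]]
    - [1,[66,-140,0],[0,0,0]]
    - [1,[83,-173,0],[0,0,0]]

```text
clock: 1.77
tool_pos: [0.5776, -0.0664, 0.2567]
orientation: [-179.9, -30.0, 11.1]
force: [0.5, 0.5, -0.0]
opening: 0.0001
gripper_force: 0.0
```

step_arm:
  rows:
    - [1,[0,0,-20],[0,0,0]]
    - [1,[0,0,-40],[0,0,0]]
    - [1,[0,0,-60],[0,0,0]]
    - [1,[0,0,-80],[0,0,0]]
    - [1,[0,0,-84],[0,0,0]]

```text
clock: 2.18
tool_pos: [0.5753, -0.0656, 0.1686]
orientation: [-179.9, -29.6, 11.0]
force: [-0.1, 0.5, -1.4]
opening: 0.0003
gripper_force: 0.0
```

```bash
python3 -c "
from h import *
import cv2
go(div(-.105,.006,.172),11)
t=ctrl.snapshot('top')[130:240,230:350,::-1];s=ctrl.snapshot('side')[170:290,260:390,::-1]
cv2.imwrite('pics/l1.png',np.hstack([cv2.resize(t,(400,367)),cv2.resize(s,(398,367))]))"
```

```text
[-3.7 32.3  3.4] [ 0.    -0.007 -0.   ] tgt [ 0.5716 -0.0333  0.172 ] t 2.1833 [-179.92  -29.62   10.97]
```

View pics/l1.png

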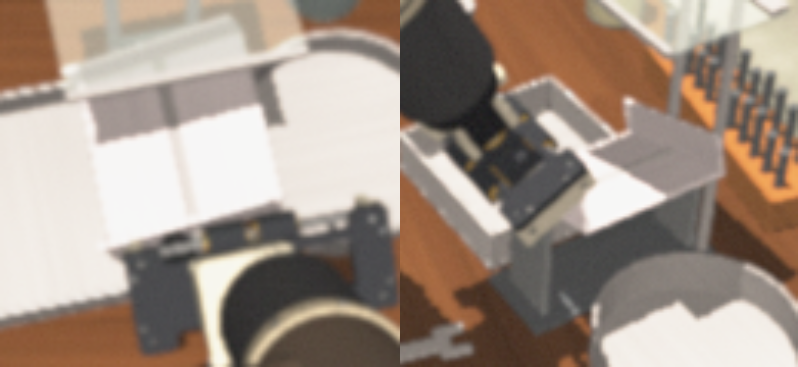

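The hand sits right of the lever, in front of the deck. There is no contact yet, and the knob is hidden behind the hand. I'll push left next.

step_arm:
  rows:
    - [1,[-1,6,2],[0,0,0]]
    - [1,[-2,12,2],[0,0,0]]
    - [1,[-3,17,2],[0,0,0]]
    - [1,[-4,22,2],[0,0,0]]
    - [1,[-5,26,2],[0,0,0]]

```text
clock: 2.7
tool_pos: [0.5732, -0.0385, 0.1763]
orientation: [-180.0, -30.0, 11.1]
force: [4.2, -5.7, -4.8]
opening: 0.0002
gripper_force: 3.0
```

step_arm:
  rows:
    - [1,[0,2,0],[0,0,0]]
    - [1,[-1,4,0],[0,0,0]]
    - [1,[-1,6,0],[0,0,0]]
    - [1,[-1,7,0],[0,0,0]]
    - [1,[-1,7,0],[0,0,0]]

```text
clock: 3.12
tool_pos: [0.5713, -0.0322, 0.1753]
orientation: [180.0, -29.9, 11.1]
force: [0.7, -4.0, -4.3]
opening: 0.0002
gripper_force: 2.4
```

step_arm:
  rows:
    - [1,[0,2,0],[0,0,0]]
    - [1,[-1,3,0],[0,0,0]]
    - [1,[-1,5,0],[0,0,0]]
    - [1,[-1,6,0],[0,0,0]]
    - [1,[-1,6,0],[0,0,0]]

```text
clock: 3.53
tool_pos: [0.5701, -0.0288, 0.1752]
orientation: [179.9, -29.8, 10.9]
force: [14.7, -27.0, -6.8]
opening: 0.0002
gripper_force: 14.5
```

step_arm:
  rows:
    - [1,[0,1,0],[0,0,0]]
    - [1,[0,2,0],[0,0,0]]
    - [1,[0,3,0],[0,0,0]]
    - [1,[-1,4,0],[0,0,0]]
    - [1,[-1,4,0],[0,0,0]]

```text
clock: 3.95
tool_pos: [0.5696, -0.0281, 0.1752]
orientation: [179.8, -29.7, 10.7]
force: [37.9, -57.4, -15.8]
opening: 0.0006
gripper_force: 31.6
```

step_arm:
  rows:
    - [1,[2,-12,0],[0,0,0]]
    - [1,[6,-35,0],[0,0,0]]
    - [1,[6,-35,20],[0,0,0]]
    - [1,[6,-35,50],[0,0,0]]
    - [1,[6,-35,85],[0,0,0]]

```text
clock: 4.37
tool_pos: [0.5751, -0.0572, 0.2608]
orientation: [-179.9, -29.9, 11.0]
force: [0.7, -0.1, -0.6]
opening: 0.0009
gripper_force: 0.0
```

```bash
python3 -c "
from h import *
import cv2
go([.4079,.2623,.145],7.5,grasp=True)
"
```

```text
[-157.7  320.7 -132.3] [-0.001 -0.002 -0.062] tgt [0.4173 0.2635 0.1285] t 4.3667 [-179.93  -29.87   11.03]
```

step_arm:
  rows:
    - [0.5,[-15,30,0],[0,0,-0.01]]
    - [0,[-31,63,0],[0,0,-0.02]]
    - [0,[-47,96,0],[0,0,-0.03]]
    - [0,[-63,128,0],[0,0,-0.045]]
    - [0,[-79,160,0],[0,0,-0.06]]

```text
clock: 4.78
tool_pos: [0.5003, 0.0961, 0.2618]
orientation: [-179.9, -30.1, 7.6]
force: [0.6, -0.2, -0.2]
opening: 0.0284
gripper_force: 0.0
```

step_arm:
  rows:
    - [0,[-16,32,-20],[0,0,0]]
    - [0,[-32,64,-45],[0,0,0]]
    - [0,[-48,96,-75],[0,0,0]]
    - [0,[-64,128,-100],[0,0,0]]
    - [0,[-79,161,-125],[0,0,0]]

```text
clock: 5.2
tool_pos: [0.449, 0.2494, 0.1904]
orientation: [179.7, -28.0, 7.7]
force: [0.8, -0.7, 0.4]
opening: 0.0616
gripper_force: 0.0
```

```bash
python3 -c "
from h import *
import cv2
go([.4079,.2623,.047],7.5,grasp=True)
t=ctrl.snapshot('top')[130:300,165:330,::-1];s=ctrl.snapshot('side')[160:290,190:390,::-1]
cv2.imwrite('pics/l2.png',np.hstack([cv2.resize(t,(356,367)),cv2.resize(s,(440,367))]))"
```

```text
[ -31.6   14.1 -159.8] [ 0.009 -0.033 -0.001] tgt [0.4173 0.2635 0.0305] t 5.2 [179.71 -28.04   7.73]
```

View pics/l2.png

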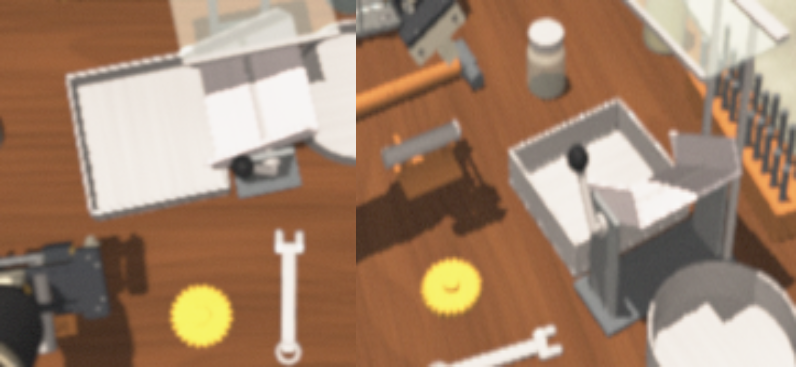

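The lever is at its left stop. The arm is short of its target, so I'll hold and check whether that is lag or a limit.

step_arm:
  rows:
    - [0,[0,0,0],[0,0,0]]
    - [0,[0,0,0],[0,0,0]]
    - [0,[0,0,0],[0,0,0]]
    - [0,[0,0,0],[0,0,0]]
    - [0,[0,0,0],[0,0,0]]

```text
clock: 5.72
tool_pos: [0.4493, 0.246, 0.1889]
orientation: [179.6, -27.9, 7.7]
force: [-0.3, -0.3, 0.2]
opening: 0.0872
gripper_force: 0.0
```

```bash
python3 -c "
from h import *
go([.4079,.2623,.047],7.5,grasp=True);print(ctrl.get_obs()['joint_pos'].round(1))"
```

```text
[ -32.    17.5 -158.3] [ 0.011 -0.035  0.001] tgt [0.4173 0.2635 0.0305] t 5.7167 [179.6  -27.9    7.66]
[ 60.5  -6.7 -58.2  48.5 -30.2  -3.8]
```

step_arm:
  rows:
    - [0,[10,0,0],[-0.01,0.08,0]]
    - [0,[20,0,0],[-0.02,0.16,0]]
    - [0,[20,0,0],[-0.03,0.22,0]]
    - [0,[10,0,0],[-0.03,0.24,0]]
    - [0,[0,10,0],[-0.035,0.26,0]]

```text
clock: 6.13
tool_pos: [0.4495, 0.2566, 0.1886]
orientation: [179.7, -12.7, 7.5]
force: [-0.6, -0.1, 0.5]
opening: 0.0879
gripper_force: 0.0
```

```bash
cat > log.py <<'E'
from h import *
import json
o=ctrl.get_obs(); open("log.txt","a").write(json.dumps([list(map(float,o[k])) for k in("joint_pos","tool_pos","orientation")])+"\n")
E
python3 log.py; python3 -c "
from h import *
go([.4079,.2623,.147],7.5,lean=10,grasp=True);print(ctrl.get_obs()['joint_pos'].round(1))"
```

```text
[-38.3   6.2 -60.3] [-0.001  0.047  0.   ] tgt [0.4112 0.2627 0.1283] t 6.1333 [179.67 -12.69   7.55]
[ 58.9   0.4 -36.8  14.1 -45.9  29.4]
```

step_arm:
  rows:
    - [0,[0,2,-10],[-0.01,0.05,0]]
    - [0,[-5,4,-20],[-0.01,0.07,0]]
    - [0,[-15,6,-30],[-0.01,0.07,0]]
    - [0,[-22,7,-40],[-0.01,0.07,0]]
    - [0,[-29,7,-50],[-0.01,0.07,0]]

```text
clock: 6.55
tool_pos: [0.4197, 0.263, 0.1374]
orientation: [179.5, -8.8, 7.7]
force: [-0.6, 0.3, -0.3]
opening: 0.0876
gripper_force: 0.0
```

```bash
python3 log.py; python3 - <<'E'
from h import *
import json
from scipy.optimize import least_squares
D=[json.loads(l) for l in open("log.txt")]
D+=[[[84.402,20.546,.682,0,-70.136,-16.507],[.254,.625,.227],[180,0,-22.11]],[[60.5,-6.7,-58.2,48.5,-30.2,-3.8],[.4493,.246,.1889],[179.6,-27.9,7.66]]]
def fk(q,p):
    b,d1,a1,L2,a3,L4,L6=p; R=lambda ax,a:Ro.from_euler(ax,a,degrees=True)
    A=R("z",q[0]+b); B=A*R("y",q[1]); F=B*R("y",-q[2]); 
    W=np.array([0,0,d1])+A.apply([a1,0,0])+B.apply([0,0,L2])+F.apply([L4,0,a3])
    H=F*R("x",s4*q[3])*R("y",-q[4])*R("x",s6*q[5])
    return W+H.apply([L6,0,0]),H
best=None
for s4 in(1,-1):
  s6=1
  def res(p): 
    r=[]
    for q,x,e in D:
        P,H=fk(q,p); z=Ro.from_euler("xyz",e,degrees=True).apply([0,0,1]); r+=list((P-x)*1e3)+list((H.apply([1,0,0])-z)*100)
    return np.r_[r,(p-p0)[1:]*5]
  p0=np.array([-16.5,.33,.04,.445,.04,.44,.3]); f=least_squares(res,p0,x_scale=[10]+[.1]*6)
  print(s4,f.cost,f.x.round(4),np.abs(f.fun).max())
go([.4079,.2623,.147],7.5,lean=10,grasp=True);print(ctrl.get_obs()['joint_pos'].round(1))
E
```

```text
1 9922.535267882735 [-20.8408   0.3884   0.5818  -0.1313  -0.2615   0.2105  -0.2649] 49.17342800060564
-1 2962.1760186938513 [-18.2647   0.4678   0.2729   0.3615  -0.077    0.3067   0.4089] 40.99523840845537
[-8.5 -0.3 -9.1] [ 0.011 -0.02  -0.002] tgt [0.4112 0.2627 0.1283] t 6.55 [179.53  -8.76   7.67]
[ 60.6   3.6 -39.1  10.7 -42.9  29.5]
```

```bash
cat > fk.py <<'E'
from h import *
import json
from scipy.optimize import least_squares
s4=-1;s6=1
def fk(q,p):
    b,d1,a1,L2,a3,L4,L6,de,o4,o6,yw=p; R=lambda ax,a:Ro.from_euler(ax,a,degrees=True)
    A=R("z",q[0]+b); B=A*R("y",q[1]); F=B*R("y",-q[2])
    W=np.array([0,0,d1])+A.apply([a1,0,0])+B.apply([0,0,L2])+F.apply([L4,yw,a3])
    H=F*R("y",de)*R("x",s4*(q[3]+o4))*R("y",-q[4]-de)*R("x",s6*(q[5]+o6))*Ro.from_matrix([[0,0,1],[0,1,0],[-1,0,0]])
    return W+H.apply([0,0,L6]),H
E
python3 - <<'E'
import fk
from fk import *
D=[json.loads(l) for l in open("log.txt")]
D+=[[[84.402,20.546,.682,0,-70.136,-16.507],[.254,.625,.227],[180,0,-22.11]],[[60.5,-6.7,-58.2,48.5,-30.2,-3.8],[.4493,.246,.1889],[179.6,-27.9,7.66]]]
def res(p):
    r=[]
    for q,x,e in D:
        P,H=fk.fk(q,p); r+=list((P-x)*1e3)+list((H*Ro.from_euler("xyz",e,degrees=True).inv()).as_rotvec()*300)
    return np.r_[r,(p-p0)*[.1,5,5,5,5,5,5,.1,.1,.0,5]]
out=[]
for fk.s4 in(1,-1):
 for fk.s6 in(1,-1):
  for de in(0,90,-90):
   for o6 in(0,90,180,-90):
    p0=np.array([-16.5,.35,.1,.4,.0,.4,.25,de,0,o6,0]); f=least_squares(res,p0,x_scale=[10]+[.1]*6+[10]*3+[.1])
    out.append((f.cost,fk.s4,fk.s6,f.x.round(4),np.abs(f.fun).max()))
out.sort(key=lambda a:a[0])
for o in out[:3]: print(o)
E
```

```text
Traceback (most recent call last):
AttributeError: 'function' object has no attribute 'fk'
```

```bash
cat > fit.py <<'E'
import fk as m
from h import *
import json
from scipy.optimize import least_squares
D=[json.loads(l) for l in open("log.txt")]
D+=[[[84.402,20.546,.682,0,-70.136,-16.507],[.254,.625,.227],[180,0,-22.11]],[[60.5,-6.7,-58.2,48.5,-30.2,-3.8],[.4493,.246,.1889],[179.6,-27.9,7.66]]]
def res(p):
    r=[]
    for q,x,e in D:
        P,H=m.fk(q,p); r+=list((P-x)*1e3)+list((H*Ro.from_euler("xyz",e,degrees=True).inv()).as_rotvec()*300)
    return np.r_[r,(p-p0)*[.1,5,5,5,5,5,5,.1,.1,.0,50]]
out=[]
for m.s4 in(1,-1):
 for m.s6 in(1,-1):
  for de in(0,90):
   for o6 in(0,90,180,-90):
    p0=np.array([-16.5,.35,.1,.4,.0,.4,.25,de,0,o6,0]); f=least_squares(res,p0,x_scale=[10]+[.1]*6+[10]*3+[.1],max_nfev=150)
    out.append((f.cost,m.s4,m.s6,f.x.round(4).tolist(),np.abs(f.fun).max()))
out.sort(key=lambda a:a[0])
for o in out[:3]: print(o)
json.dump(out[0],open("fit.json","w"))
E
timeout 300 python3 fit.py
```

```text
(np.float64(2170.92373414224), -1, -1, [-1.234, 0.4086, 0.2622, 0.3559, -0.1111, 0.3037, 0.3159, 2.1987, 1.6402, 89.6927, -0.1704], np.float64(37.68541317418816))
(np.float64(2170.923734189521), -1, -1, [-1.2337, 0.4086, 0.2622, 0.3559, -0.1111, 0.3037, 0.3159, 2.1986, 1.6403, 89.6924, -0.1704], np.float64(37.68532364316191))
(np.float64(2170.9237344558696), -1, -1, [-1.2341, 0.4086, 0.2622, 0.3559, -0.1111, 0.3037, 0.3159, 2.1988, 1.6403, -270.3073, -0.1704], np.float64(37.685407026043116))
```

```bash
python3 - <<'E'
s=open("fk.py").read()
s=s.replace("o6,yw=p","o6,yw,w4,v4,a5=p")
i=s.index("    H=F*R")
s=s[:i]+'''    G=F*R("y",de)*R("x",s4*(q[3]+o4)); J=G*R("y",-q[4]-de)
    H=J*R("x",s6*(q[5]+o6))*Ro.from_matrix([[0,0,1],[0,1,0],[-1,0,0]])
    return W+G.apply([0,w4,v4])+J.apply([0,0,a5])+H.apply([0,0,L6]),H
'''
open("fk.py","w").write(s)
f=open("fit.py").read()
f=f.replace(".0,50]",".0,5,5,5,5]").replace("o6,0])","o6,-.1,-.1,0,0])").replace("[.1],max","[.1]*4,max").replace("p0=np.array([-16.5","p0=np.array([0").replace("[.1,5,5","[10,5,5")
open("fit.py","w").write(f)
E
timeout 400 python3 fit.py
```

```text
(np.float64(1.3817229241043247), -1, -1, [0.0022, 0.2003, -0.0016, 0.5953, 0.0039, 0.4649, 0.3711, -0.0459, -0.0095, 90.002, -0.001, -0.191, -0.0057, 0.0028], np.float64(0.9765261979663353))
(np.float64(1.3817229241043387), -1, -1, [0.0022, 0.2003, -0.0016, 0.5953, 0.0039, 0.4649, 0.3711, -0.0459, -0.0095, 90.002, -0.001, -0.191, -0.0057, 0.0028], np.float64(0.9765261837160183))
(np.float64(1.3817229241043678), -1, -1, [0.0022, 0.2003, -0.0016, 0.5953, 0.0039, 0.4649, 0.3711, -0.0459, -0.0095, 90.002, -0.001, -0.191, -0.0057, 0.0028], np.float64(0.9765261888565402))
```

The kinematic model now fits to within 1 mm. I'll check which leans are reachable at each station.

```bash
cat > ik.py <<'E'
import fk as m
from h import *
import json
from scipy.optimize import least_squares
P=np.array(json.load(open("fit.json"))[3]); m.s4=m.s6=-1
lo=np.array([-176,-82,-58.2,-173.8,-174.7,-.2][:3]+[-173.8,-174.7,-173.6]);hi=np.array([176,121.7,71.7,95.5,-.2,173.6])
def ik(pos,yaw,lean,q0,grasp=True):
    R1=Ro.from_euler("xyz",[180,-lean,yaw],degrees=True); p=np.array(pos)+(.019*R1.as_matrix()[:,2] if grasp else 0)
    f=least_squares(lambda q:np.r_[(m.fk(q,P)[0]-p)*1e3,(m.fk(q,P)[1]*R1.inv()).as_rotvec()*300],np.clip(q0,lo+.1,hi-.1),bounds=(lo,hi),x_scale=30)
    return f.x,np.abs(f.fun).max()
E
python3 - <<'E'
from ik import *
q0=ctrl.get_obs()["joint_pos"]
S=[.4079,.2623,.047];B=[.4326,-.2419,.060];D=div(-.008,0,.19)
rng=np.random.default_rng(0)
for nm,T,yaw in(("S",S,7.5),("S180",S,-172.5),("B",B,-8.3),("B180",B,171.7),("D",D,11.1)):
  for lean in(0,10,15,20,25,30,40) if "180" not in nm else (-30,-25,-20):
    l=lean if "180" not in nm else -lean
    if "180" in nm: l=-lean  # same pos yaw flipped: wrist away from robot
    c=[ik(T,yaw,l,q0)]+[ik(T,yaw,l,q0+rng.normal(0,40,6)) for _ in range(6)]
    b=min(c,key=lambda a:(a[1]>1)*1e3+a[1]*(a[1]>1)+np.abs(a[0]-q0).max()*.1)
    print(nm,l,round(c[0][1],1),c[0][0].round(),"|",round(b[1],1),b[0].round())
E
```

```text
S 0 0.0 [ 56.  16. -37.   0. -37.  41.] | 0.0 [ 56.  16. -37.   0. -37.  41.]
S 10 0.0 [ 61.  12. -52.  23. -21.  16.] | 0.0 [ 61.  12. -52.  23. -21.  16.]
S 15 9.7 [ 59.  11. -58.  39. -17.   1.] | 9.7 [ 59.  11. -58.  39. -17.   1.]
S 20 28.0 [ 59.  10. -58.  43. -18.  -2.] | 28.0 [ 59.  10. -58.  43. -18.  -2.]
S 25 44.4 [ 59.  10. -58.  47. -20.  -6.] | 44.4 [ 59.  10. -58.  47. -20.  -6.]
S 30 58.0 [ 60.  10. -58.  52. -22. -12.] | 58.0 [ 60.  10. -58.  52. -22. -12.]
S 40 72.4 [ 63.  12. -58.  63. -30. -28.] | 53.4 [  26.   10.  -41. -100.   -0.  174.]
S180 30 194.4 [ 60.  21. -58.  38. -11. 174.] | 0.0 [  42.   32.  -10.  -17.  -74. -116.]
S180 25 171.8 [ 61.  20. -58.  38. -12. 174.] | 0.0 [  44.   29.  -14.  -16.  -69. -118.]
S180 20 149.3 [ 61.  19. -58.  38. -13. 174.] | 140.1 [ 165.  -82.  -58.    9. -119.  116.]
B 0 0.0 [ -6.  16. -35.   0. -39.  88.] | 0.0 [ -6.  16. -35.   0. -39.  88.]
B 10 0.0 [ -6.  12. -43.   1. -26.  87.] | 0.0 [ -6.  12. -43.   1. -26.  87.]
B 15 0.0 [ -6.  10. -47.   2. -18.  86.] | 0.0 [ -6.  10. -47.   2. -18.  86.]
B 20 0.0 [ -6.   9. -52.  
[... 393 characters left out ...]
  27. -58.  95. -10. 174.] | 0.0 [ -7.  29. -17.  -1. -68. -91.]
B180 20 125.7 [-21.  26. -58.  95.  -9. 174.] | 0.0 [ -7.  26. -21.  -1. -63. -91.]
D 0 0.0 [ 15.  22.  -4.   0. -63.  86.] | 0.0 [ 15.  22.  -4.   0. -63.  86.]
D 10 0.0 [ 15.  17. -13.   1. -50.  85.] | 0.0 [ 15.  17. -13.   1. -50.  85.]
D 15 0.0 [ 16.  15. -18.   2. -43.  84.] | 0.0 [ 16.  15. -18.   2. -43.  84.]
D 20 0.0 [ 16.  13. -22.   3. -35.  83.] | 0.0 [ 16.  13. -22.   3. -35.  83.]
D 25 0.0 [ 16.  11. -27.   5. -27.  81.] | 0.0 [ 16.  11. -27.   5. -27.  81.]
D 30 0.0 [ 16.  10. -33.   8. -18.  78.] | 0.0 [ 16.  10. -33.   8. -18.  78.]
D 40 6.9 [ 14.   8. -41.  12.  -1.  76.] | 6.9 [ 14.   8. -41.  12.  -1.  76.]
```

```bash
python3 - <<'E'
from ik import *
q=ctrl.get_obs()["joint_pos"]
def path(n,f):
    global q
    for s in np.linspace(0,1,n):
        q,e=ik(*f(s),q,grasp=f.__name__!="t"); print(f.__name__,round(s,2),round(e,1),q.round())
def a(s): return [.45+.03*s,.263,.2],7.5-180*s,9
def b(s): return [.48-.072*s,.2623,.2-.153*s],-172.5,9+21*s
def c(s): return [.4079+.08*s,.2623-.06*s,.047+.2*s],-172.5,30
def d(s): return [.488,.2023,.247],-172.5+183.6*s,30
def e(s): D=div(-.008,0,.19); return np.array([.488,.2023,.247])*(1-s)+D*s,11.1,30
path(10,a);path(4,b);path(4,c);path(12,d);path(5,e)
E
```

```text
a 0.0 0.0 [ 57.   3. -32.   9. -49.  35.]
a 0.11 0.0 [ 58.   5. -31.  11. -51.  13.]
a 0.22 0.0 [ 58.   7. -29.  11. -55.  -6.]
a 0.33 0.0 [ 57.   9. -26.  10. -58. -25.]
a 0.44 0.0 [ 56.  11. -23.   8. -62. -42.]
a 0.56 0.0 [ 54.  13. -20.   5. -66. -59.]
a 0.67 0.0 [ 52.  14. -16.   3. -68. -75.]
a 0.78 0.0 [ 50.  15. -14.  -0. -70. -92.]
a 0.89 0.0 [  47.   16.  -12.   -3.  -71. -109.]
a 1.0 0.0 [  45.   16.  -11.   -6.  -71. -126.]
b 0.0 0.0 [  45.   16.  -11.   -6.  -71. -126.]
b 0.33 0.0 [  44.   20.  -11.  -10.  -72. -123.]
b 0.67 0.0 [  43.   26.  -11.  -14.  -73. -119.]
b 1.0 0.0 [  42.   32.  -10.  -17.  -74. -116.]
c 0.0 0.0 [  42.   32.  -10.  -17.  -74. -116.]
c 0.33 0.0 [  40.   28.   -6.  -16.  -82. -116.]
c 0.67 0.0 [  37.   26.   -0.  -14.  -90. -116.]
c 1.0 0.0 [  34.   24.    6.  -13.  -99. -116.]
d 0.0 0.0 [  34.   24.    6.  -13.  -99. -116.]
d 0.09 0.0 [  39.   25.    4.   -7.  -99. -104.]
d 0.18 0.0 [ 43.  24.   1.  -1. -97. -92.]
d 0.27 0.0 [ 47.  23.  -4.   5. -93. -81.]
d 0.36 0.0 [ 52.  20. -10.  11. -88. -71.]
d 0.45 0.0 [ 55.  17. -18.  17. -81. -61.]
d 0.55 0.0 [ 59.  13. -25.  23. -74. -52.]
d 0.64 0.0 [ 61.   8. -33.  29. -66. -43.]
d 0.73 0.0 [ 61.   3. -41.  36. -58. -33.]
d 0.82 0.0 [ 60.  -2. -47.  42. -48. -21.]
d 0.91 0.0 [ 56.  -6. -52.  46. -38.  -7.]
d 1.0 0.0 [ 52.  -9. -54.  43. -28.  14.]
e 0.0 0.0 [ 52.  -9. -54.  43. -28.  14.]
e 0.25 0.0 [ 40.  -6. -53.  42. -21.  24.]
e 0.5 0.0 [ 30.  -1. -50.  37. -16.  37.]
e 0.75 0.0 [ 23.   4. -43.  24. -15.  56.]
e 1.0 0.0 [ 16.  10. -33.   8. -18.  78.]
```

step_arm:
  rows:
    - [0,[6,0,15],[0,0,-0.105]]
    - [0,[12,0,30],[0,0,-0.209]]
    - [0,[18,0,45],[0,0,-0.314]]
    - [0,[24,0,60],[0,0,-0.419]]
    - [0,[30,0,70],[0,0,-0.524]]

```text
clock: 6.97
tool_pos: [0.4504, 0.2633, 0.2094]
orientation: [179.6, -8.8, -22.6]
force: [0.3, -0.2, -0.2]
opening: 0.0875
gripper_force: 0.0
```

step_arm:
  rows:
    - [0,[0,0,0],[0,0,-0.105]]
    - [0,[0,0,0],[0,0,-0.209]]
    - [0,[0,0,0],[0,0,-0.314]]
    - [0,[0,0,0],[0,0,-0.419]]
    - [0,[0,0,0],[0,0,-0.524]]

```text
clock: 7.38
tool_pos: [0.4498, 0.2629, 0.2078]
orientation: [179.5, -8.8, -52.6]
force: [0.4, 0.3, 0.0]
opening: 0.0878
gripper_force: 0.0
```

step_arm:
  rows:
    - [0,[0,0,0],[0,0,-0.105]]
    - [0,[0,0,0],[0,0,-0.209]]
    - [0,[0,0,0],[0,0,-0.314]]
    - [0,[0,0,0],[0,0,-0.419]]
    - [0,[0,0,0],[0,0,-0.524]]

```text
clock: 7.8
tool_pos: [0.4498, 0.263, 0.2077]
orientation: [179.5, -8.8, -82.7]
force: [0.0, 0.2, 1.4]
opening: 0.0875
gripper_force: 0.0
```

step_arm:
  rows:
    - [0,[0,0,0],[0,0,-0.105]]
    - [0,[0,0,0],[0,0,-0.209]]
    - [0,[0,0,0],[0,0,-0.314]]
    - [0,[0,0,0],[0,0,-0.419]]
    - [0,[0,0,0],[0,0,-0.524]]

```text
clock: 8.22
tool_pos: [0.4498, 0.263, 0.2077]
orientation: [179.5, -8.8, -112.7]
force: [0.0, 0.1, -0.1]
opening: 0.0877
gripper_force: 0.0
```

step_arm:
  rows:
    - [0,[0,0,0],[0,0,-0.105]]
    - [0,[0,0,0],[0,0,-0.209]]
    - [0,[0,0,0],[0,0,-0.314]]
    - [0,[0,0,0],[0,0,-0.419]]
    - [0,[0,0,0],[0,0,-0.524]]

```text
clock: 8.63
tool_pos: [0.4499, 0.2629, 0.2077]
orientation: [179.6, -8.8, -142.7]
force: [0.1, -0.6, -0.6]
opening: 0.0875
gripper_force: 0.0
```

step_arm:
  rows:
    - [0,[0,0,0],[0,0,-0.105]]
    - [0,[0,0,0],[0,0,-0.209]]
    - [0,[0,0,0],[0,0,-0.314]]
    - [0,[0,0,0],[0,0,-0.419]]
    - [0,[0,0,0],[0,0,-0.524]]

```text
clock: 9.05
tool_pos: [0.4499, 0.2629, 0.2077]
orientation: [179.6, -8.8, -172.8]
force: [-0.2, 1.0, 0.4]
opening: 0.0878
gripper_force: 0.0
```

```bash
python3 -c "
from h import *
go([.4079,.2623,.147],-172.5,lean=30,grasp=True)"
```

```text
[-51.4  -1.9 -77.1] [-0.055  0.366  0.007] tgt [0.3985 0.2611 0.1305] t 9.05 [ 179.57   -8.8  -172.77]
```

step_arm:
  rows:
    - [0,[-11,0,-15],[-0.011,0.073,0.001]]
    - [0,[-22,-1,-31],[-0.022,0.146,0.003]]
    - [0,[-33,-1,-46],[-0.033,0.22,0.004]]
    - [0,[-44,-2,-62],[-0.044,0.293,0.006]]
    - [0,[-51,-2,-77],[-0.055,0.366,0.007]]

```text
clock: 9.47
tool_pos: [0.3981, 0.2611, 0.1307]
orientation: [179.8, -30.1, -172.1]
force: [0.7, 0.4, -0.4]
opening: 0.0876
gripper_force: 0.0
```

```bash
python3 -c "
from h import *
import cv2
go([.4079,.2623,.048],-172.5,lean=30,grasp=True)
t=ctrl.snapshot('top')[180:330,120:280,::-1];s=ctrl.snapshot('side')[130:280,160:320,::-1]
cv2.imwrite('pics/l3.png',np.hstack([cv2.resize(t,(400,375)),cv2.resize(s,(400,375))]))"
```

```text
[  0.3  -0.1 -99.2] [-0.002 -0.003 -0.005] tgt [0.3985 0.2611 0.0315] t 9.4667 [ 179.83  -30.15 -172.14]
```

View pics/l3.png

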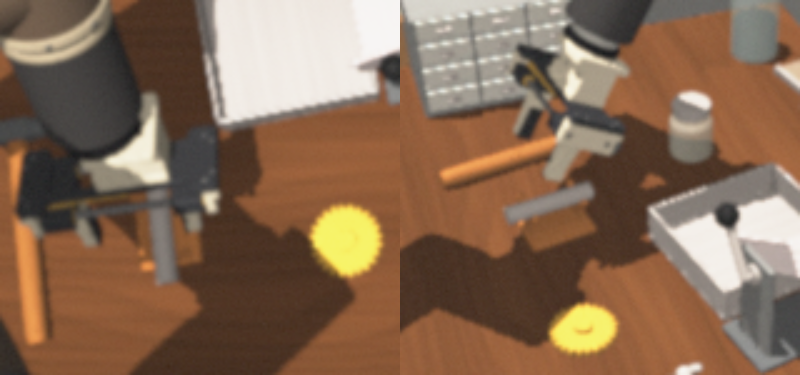

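The open fingers straddle the shaft between the saddles, so I'll descend and grip.

step_arm:
  rows:
    - [0,[0,0,-22],[0,0,0]]
    - [0,[0,0,-44],[0,0,0]]
    - [0,[0,0,-66],[0,0,0]]
    - [0,[0,0,-85],[0,0,-0.003]]
    - [0,[0,0,-98],[0,0,-0.005]]

```text
clock: 9.98
tool_pos: [0.3989, 0.2611, 0.0324]
orientation: [179.9, -29.9, -172.4]
force: [-0.5, 0.7, -0.7]
opening: 0.0877
gripper_force: 0.0
```

step_arm:
  rows:
    - [1,[0,0,0],[0,0,0]]
    - [1,[0,0,0],[0,0,0]]
    - [1,[0,0,0],[0,0,0]]
    - [1,[0,0,0],[0,0,0]]
    - [1,[0,0,0],[0,0,0]]

```text
clock: 10.4
tool_pos: [0.3996, 0.2621, 0.0344]
orientation: [179.8, -29.9, -172.3]
force: [-0.0, 0.1, 0.4]
opening: 0.06
gripper_force: 0.0
```

step_arm:
  rows:
    - [1,[0,0,0],[0,0,0]]
    - [1,[0,0,0],[0,0,0]]
    - [1,[0,0,0],[0,0,0]]
    - [1,[0,0,0],[0,0,0]]
    - [1,[0,0,0],[0,0,0]]

```text
clock: 10.82
tool_pos: [0.399, 0.2616, 0.0333]
orientation: [179.8, -30.0, -172.4]
force: [0.2, -0.6, -1.1]
opening: 0.0266
gripper_force: 0.0
```

step_arm:
  rows:
    - [1,[0,0,0],[0,0,0]]
    - [1,[0,0,0],[0,0,0]]
    - [1,[0,0,0],[0,0,0]]
    - [1,[0,0,0],[0,0,0]]
    - [1,[0,0,15],[0,0,0]]

```text
clock: 11.23
tool_pos: [0.3975, 0.2609, 0.0461]
orientation: [180.0, -30.2, -172.5]
force: [-0.1, 0.2, -2.9]
opening: 0.0232
gripper_force: 29.9
```

step_arm:
  rows:
    - [1,[0,0,20],[0,0,0]]
    - [1,[5,-5,45],[0,0,0]]
    - [1,[15,-12,70],[0,0,0]]
    - [1,[25,-20,90],[0,0,0]]
    - [1,[40,-30,105],[0,0,0]]

```text
clock: 11.65
tool_pos: [0.4392, 0.2321, 0.1552]
orientation: [179.7, -29.9, -172.3]
force: [0.9, 0.1, -1.6]
opening: 0.0234
gripper_force: 29.9
```

step_arm:
  rows:
    - [1,[10,-8,20],[0,0,0]]
    - [1,[20,-15,40],[0,0,0]]
    - [1,[30,-23,60],[0,0,0]]
    - [1,[38,-29,80],[0,0,0]]
    - [1,[40,-30,85],[0,0,0]]

```text
clock: 12.07
tool_pos: [0.4809, 0.2012, 0.2407]
orientation: [179.8, -29.7, -172.4]
force: [0.8, 0.6, -1.3]
opening: 0.023
gripper_force: 29.9
```

step_arm:
  rows:
    - [1,[0,0,0],[0,0,0.107]]
    - [1,[0,0,0],[0,0,0.214]]
    - [1,[0,0,0],[0,0,0.32]]
    - [1,[0,0,0],[0,0,0.427]]
    - [1,[0,0,0],[0,0,0.534]]

```text
clock: 12.48
tool_pos: [0.4785, 0.2021, 0.2368]
orientation: [179.8, -30.1, -141.4]
force: [-0.4, 0.2, -1.5]
opening: 0.0233
gripper_force: 29.9
```

step_arm:
  rows:
    - [1,[0,0,0],[0,0,0.107]]
    - [1,[0,0,0],[0,0,0.214]]
    - [1,[0,0,0],[0,0,0.32]]
    - [1,[0,0,0],[0,0,0.427]]
    - [1,[0,0,0],[0,0,0.534]]

```text
clock: 12.9
tool_pos: [0.4783, 0.2023, 0.2367]
orientation: [179.7, -30.0, -110.8]
force: [0.3, -1.0, -2.1]
opening: 0.0235
gripper_force: 29.9
```

step_arm:
  rows:
    - [1,[0,0,0],[0,0,0.107]]
    - [1,[0,0,0],[0,0,0.214]]
    - [1,[0,0,0],[0,0,0.32]]
    - [1,[0,0,0],[0,0,0.427]]
    - [1,[0,0,0],[0,0,0.534]]

```text
clock: 13.32
tool_pos: [0.4781, 0.2021, 0.2368]
orientation: [179.7, -30.0, -80.2]
force: [0.3, 0.4, -2.1]
opening: 0.0236
gripper_force: 29.9
```

step_arm:
  rows:
    - [1,[5,0,0],[0,0,0.107]]
    - [1,[10,0,0],[0,0,0.214]]
    - [1,[15,0,0],[0,0,0.32]]
    - [1,[20,0,0],[0,0,0.427]]
    - [1,[20,0,0],[0,0,0.534]]

```text
clock: 13.73
tool_pos: [0.4985, 0.2021, 0.2368]
orientation: [179.7, -29.9, -49.6]
force: [-0.1, -0.8, -2.0]
opening: 0.0233
gripper_force: 29.9
```

step_arm:
  rows:
    - [1,[0,0,0],[0,0,0.107]]
    - [1,[0,0,0],[0,0,0.214]]
    - [1,[0,0,0],[0,0,0.32]]
    - [1,[0,0,0],[0,0,0.427]]
    - [1,[0,0,0],[0,0,0.534]]

```text
clock: 14.15
tool_pos: [0.4977, 0.2016, 0.2368]
orientation: [179.8, -29.9, -19.0]
force: [-0.1, -0.2, -2.0]
opening: 0.0233
gripper_force: 29.9
```

step_arm:
  rows:
    - [1,[0,0,0],[0,0,0.107]]
    - [1,[0,0,0],[0,0,0.214]]
    - [1,[0,0,0],[0,0,0.32]]
    - [1,[0,0,0],[0,0,0.427]]
    - [1,[0,0,0],[0,0,0.534]]

```text
clock: 14.57
tool_pos: [0.4977, 0.201, 0.2369]
orientation: [179.8, -29.9, 11.5]
force: [0.4, 0.4, -2.0]
opening: 0.0232
gripper_force: 29.9
```

```bash
python3 -c "
from h import *
go(div(-.09,0,.235),11.1,lean=30,grasp=True)
go(div(-.008,0,.19),11.1,lean=30,grasp=True)"
```

```text
[  99.1 -235.5  -18.4] [ 0.003 -0.001 -0.006] tgt [ 0.5968 -0.0345  0.2185] t 14.5667 [179.83 -29.92  11.54]
[ 179.6 -219.8  -63.4] [ 0.003 -0.001 -0.006] tgt [ 0.6773 -0.0187  0.1735] t 14.5667 [179.83 -29.92  11.54]
```

step_arm:
  rows:
    - [1,[16,-38,0],[0,0,0]]
    - [1,[32,-76,0],[0,0,0]]
    - [1,[48,-114,0],[0,0,0]]
    - [1,[60,-145,0],[0,0,0]]
    - [1,[70,-166,0],[0,0,0]]

```text
clock: 14.98
tool_pos: [0.568, 0.0332, 0.2368]
orientation: [179.9, -29.9, 11.1]
force: [0.8, 0.4, -1.5]
opening: 0.0231
gripper_force: 29.9
```

step_arm:
  rows:
    - [1,[10,-24,0],[0,0,0]]
    - [1,[20,-48,0],[0,0,0]]
    - [1,[29,-69,0],[0,0,0]]
    - [1,[40,-67,-3],[0,0,-0.004]]
    - [1,[52,-65,-6],[0,0,-0.006]]

```text
clock: 15.4
tool_pos: [0.6208, -0.0303, 0.2312]
orientation: [179.9, -29.9, 10.7]
force: [-0.3, 0.7, -1.7]
opening: 0.0232
gripper_force: 29.9
```

step_arm:
  rows:
    - [1,[12,2,-8],[0,0,0]]
    - [1,[24,4,-16],[0,0,0]]
    - [1,[36,7,-26],[0,0,0]]
    - [1,[48,10,-38],[0,0,0]]
    - [1,[57,12,-50],[0,0,0]]

```text
clock: 15.82
tool_pos: [0.6784, -0.0158, 0.1806]
orientation: [179.9, -29.9, 10.9]
force: [-0.2, -0.2, -1.7]
opening: 0.0232
gripper_force: 29.9
```

```bash
python3 -c "
from h import *
import cv2
go(div(-.008,0,.19),11.1,lean=30,grasp=True)
t=ctrl.snapshot('top')[110:240,220:360,::-1];s=ctrl.snapshot('side')[140:280,260:400,::-1]
cv2.imwrite('pics/l4.png',np.hstack([cv2.resize(t,(400,371)),cv2.resize(s,(371,371))]))"
```

```text
[-1.2 -2.9 -7. ] [ 0.002 -0.001  0.004] tgt [ 0.6773 -0.0187  0.1735] t 15.8167 [179.86 -29.92  10.92]
```

View pics/l4.png

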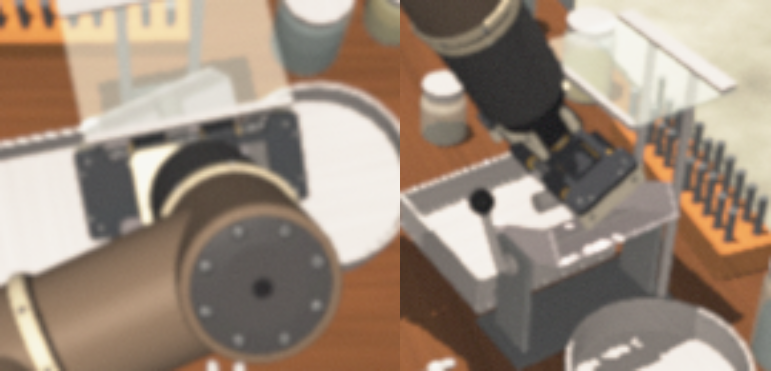

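The shaft is over the deck, clear of the guard, with the lever to the left. I'll lower it slightly and release.

step_arm:
  rows:
    - [1,[0,-1,-3],[0,0,0]]
    - [1,[-1,-1,-5],[0,0,0]]
    - [0.4,[-1,-1,-5],[0,0,0]]
    - [0.4,[-1,-1,-5],[0,0,0]]
    - [0.4,[-1,-1,-5],[0,0,0]]

```text
clock: 16.33
tool_pos: [0.6774, -0.0181, 0.1787]
orientation: [179.8, -30.1, 10.9]
force: [-0.5, 1.2, 0.8]
opening: 0.0379
gripper_force: 0.0
```

step_arm:
  rows:
    - [0.4,[0,0,0],[0,0,0]]
    - [0.4,[0,0,0],[0,0,0]]
    - [0.4,[0,0,0],[0,0,0]]
    - [0.4,[0,0,0],[0,0,0]]
    - [0.4,[0,0,0],[0,0,0]]

```text
clock: 16.75
tool_pos: [0.677, -0.0184, 0.1774]
orientation: [179.8, -30.0, 10.9]
force: [0.1, 0.4, -0.1]
opening: 0.0523
gripper_force: 0.0
```

step_arm:
  rows:
    - [0.4,[-10,-2,8],[0,0,0]]
    - [0.4,[-25,-5,20],[0,0,0]]
    - [0.4,[-45,-9,36],[0,0,0]]
    - [0.4,[-65,-13,52],[0,0,0]]
    - [0.4,[-85,-17,68],[0,0,0]]

```text
clock: 17.17
tool_pos: [0.591, -0.0356, 0.2454]
orientation: [179.8, -29.9, 10.9]
force: [0.0, -0.2, 1.5]
opening: 0.0522
gripper_force: 0.0
```

```bash
python3 -c "
from h import *
import cv2
go(div(-.105,.1,.25),11.1,lean=30)
t=ctrl.snapshot('top')[110:250,180:360,::-1];s=ctrl.snapshot('side')[140:300,220:400,::-1]
cv2.imwrite('pics/l5.png',np.hstack([cv2.resize(t,(400,311)),cv2.resize(s,(371,311))]))"
```

```text
[-37.4  94.5   4.6] [ 0.003 -0.001  0.006] tgt [0.5535 0.0589 0.25  ] t 17.1667 [179.83 -29.93  10.86]
```

View pics/l5.png

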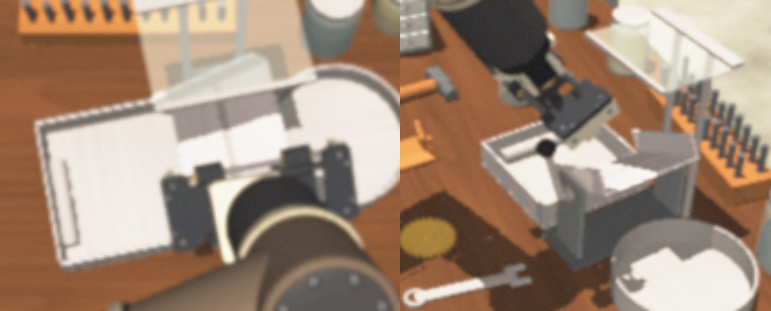

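The shaft lies in the tray, against its left wall. Next I'll go to the lever's left side and push right.

step_arm:
  rows:
    - [1,[-8,20,2],[0,0,0]]
    - [1,[-16,42,5],[0,0,0]]
    - [1,[-24,64,5],[0,0,0]]
    - [1,[-32,85,5],[0,0,0]]
    - [1,[-37,94,5],[0,0,0]]

```text
clock: 17.68
tool_pos: [0.5545, 0.0603, 0.25]
orientation: [179.8, -30.0, 10.9]
force: [-0.4, 0.0, 0.6]
opening: 0.0246
gripper_force: 0.0
```

step_arm:
  rows:
    - [1,[0,0,-16],[0,0,0]]
    - [1,[0,0,-34],[0,0,0]]
    - [1,[0,0,-52],[0,0,0]]
    - [1,[0,0,-68],[0,0,0]]
    - [1,[0,0,-76],[0,0,0]]

```text
clock: 18.1
tool_pos: [0.5556, 0.0598, 0.1737]
orientation: [180.0, -29.8, 10.9]
force: [11.9, -5.7, 7.7]
opening: 0.0003
gripper_force: 0.0
```

step_arm:
  rows:
    - [1,[2,-10,0],[0,0,0]]
    - [1,[4,-20,0],[0,0,0]]
    - [1,[6,-29,0],[0,0,0]]
    - [1,[8,-39,0],[0,0,0]]
    - [1,[10,-49,0],[0,0,0]]

```text
clock: 18.52
tool_pos: [0.5682, 0.0123, 0.1777]
orientation: [-180.0, -30.3, 11.1]
force: [-5.1, 9.6, 11.2]
opening: 0.0004
gripper_force: 6.2
```

step_arm:
  rows:
    - [1,[2,-10,0],[0,0,0]]
    - [1,[4,-18,0],[0,0,0]]
    - [1,[5,-26,0],[0,0,0]]
    - [1,[7,-33,0],[0,0,0]]
    - [1,[8,-39,0],[0,0,0]]

```text
clock: 18.93
tool_pos: [0.5755, -0.0283, 0.1766]
orientation: [179.9, -30.2, 11.0]
force: [2.9, 4.2, 0.6]
opening: 0.0005
gripper_force: 2.3
```

```bash
python3 -c "
from h import *
go(div(-.105,-.004,.174),11.1,lean=30)"
```

```text
[ -2.  -14.8  -2.6] [0.001 0.003 0.003] tgt [ 0.5735 -0.0431  0.174 ] t 18.9333 [179.91 -30.16  10.96]
```

step_arm:
  rows:
    - [1,[1,-4,0],[0,0,0]]
    - [1,[2,-8,0],[0,0,0]]
    - [1,[2,-11,0],[0,0,0]]
    - [1,[2,-13,0],[0,0,0]]
    - [1,[2,-13,0],[0,0,0]]

```text
clock: 19.35
tool_pos: [0.5764, -0.0417, 0.175]
orientation: [179.9, -30.0, 10.9]
force: [1.8, 4.9, -1.5]
opening: 0.0006
gripper_force: 1.8
```

step_arm:
  rows:
    - [1,[0,-1,0],[0,0,0]]
    - [1,[0,-2,0],[0,0,0]]
    - [1,[1,-3,0],[0,0,0]]
    - [1,[1,-4,0],[0,0,0]]
    - [1,[1,-4,0],[0,0,0]]

```text
clock: 19.77
tool_pos: [0.5766, -0.0457, 0.1742]
orientation: [179.9, -29.9, 10.9]
force: [0.2, 6.0, -3.1]
opening: 0.0007
gripper_force: 2.8
```

Not at the stop yet, so I'll push further.

step_arm:
  rows:
    - [1,[0,-1,0],[0,0,0]]
    - [1,[0,-2,0],[0,0,0]]
    - [1,[1,-3,0],[0,0,0]]
    - [1,[1,-4,0],[0,0,0]]
    - [1,[1,-4,0],[0,0,0]]

```text
clock: 20.18
tool_pos: [0.5769, -0.0479, 0.174]
orientation: [-180.0, -29.9, 10.9]
force: [-12.4, 26.7, 3.0]
opening: 0.0005
gripper_force: 14.1
```

step_arm:
  rows:
    - [1,[0,-1,0],[0,0,0]]
    - [1,[0,-2,0],[0,0,0]]
    - [1,[1,-3,0],[0,0,0]]
    - [1,[1,-3,0],[0,0,0]]
    - [1,[1,-3,0],[0,0,0]]

```text
clock: 20.6
tool_pos: [0.5772, -0.0485, 0.1739]
orientation: [-179.9, -29.9, 11.0]
force: [-28.5, 50.4, 10.8]
opening: 0.0001
gripper_force: 27.4
```

step_arm:
  rows:
    - [1,[-2,12,0],[0,0,0]]
    - [1,[-6,35,0],[0,0,0]]
    - [1,[-6,35,30],[0,0,0]]
    - [1,[-6,35,65],[0,0,0]]
    - [1,[-6,35,95],[0,0,0]]

```text
clock: 21.02
tool_pos: [0.5716, -0.0179, 0.2705]
orientation: [179.9, -29.8, 11.0]
force: [1.8, -0.1, 0.4]
opening: 0.0003
gripper_force: 0.0
```

```bash
python3 - <<'E'
from ik import *
import cv2
t=ctrl.snapshot('top')
h=cv2.cvtColor(t,cv2.COLOR_RGB2HSV)[235:285,345:385]; mk=((h[...,1]<75)&(h[...,2]>95)).astype(np.uint8)
p=np.argwhere(mk)[:,::-1]+[345,235]; print("bush px",cv2.minAreaRect(p.astype(np.float32)))
o=ctrl.get_obs(); q=o["joint_pos"]; x0=o["tool_pos"]
B=np.array([.4326,-.2419,.060]);D=div(-.008,0,.19); L=20
def seg(a,b,y0,y1,l0,l1,n=5):
    global q
    for s in np.linspace(0,1,n):
        q,e=ik(np.array(a)*(1-s)+np.array(b)*s,y0*(1-s)+y1*s,l0*(1-s)+l1*s,q); print(round(s,2),round(e,1),q.round())
H=B+[.03,.03,.15]
seg(x0-[.009,0,-.016],H,11,-8.3,30,L);seg(H,B,-8.3,-8.3,L,L);seg(B,B+[.05,.05,.18],-8.3,-8.3,L,L);seg(B+[.05,.05,.18],D+[-.09,-.02,.06],-8.3,11.1,L,L+6);seg(D+[-.09,-.02,.06],D,11.1,11.1,L+6,L+6)
go(H,-8.3,L,grasp=True);go(B,-8.3,L,grasp=True)
E
```

```text
bush px ((358.5, 263.0), (36.0, 27.0), 90.0)
0.0 0.0 [ 21.  -7. -35.   9. -33.  73.]
0.25 0.0 [ 17.  -8. -37.   9. -34.  73.]
0.5 0.0 [ 12.  -7. -39.   8. -34.  74.]
0.75 0.0 [  6.  -6. -39.   6. -35.  76.]
1.0 0.0 [ -0.  -4. -39.   5. -36.  79.]
0.0 0.0 [ -0.  -4. -39.   5. -36.  79.]
0.25 0.0 [ -2.  -2. -43.   5. -30.  80.]
0.5 0.0 [ -3.   1. -46.   5. -23.  81.]
0.75 0.0 [ -4.   5. -49.   5. -16.  82.]
1.0 0.0 [ -6.   9. -52.   5.  -9.  83.]
0.0 0.0 [ -6.   9. -52.   5.  -9.  83.]
0.25 0.0 [ -4.   4. -49.   5. -18.  80.]
0.5 0.0 [ -1.   0. -45.   6. -25.  79.]
0.75 0.0 [  1.  -3. -41.   6. -33.  77.]
1.0 0.0 [  3.  -5. -36.   6. -40.  75.]
0.0 0.0 [  3.  -5. -36.   6. -40.  75.]
0.25 0.0 [  7.  -5. -36.   6. -38.  75.]
0.5 0.0 [ 11.  -4. -36.   6. -36.  76.]
0.75 0.0 [ 14.  -3. -35.   6. -34.  78.]
1.0 0.0 [ 17.  -2. -33.   5. -33.  81.]
0.0 0.0 [ 17.  -2. -33.   5. -33.  81.]
0.25 0.0 [ 17.   1. -32.   5. -31.  81.]
0.5 0.0 [ 16.   5. -31.   5. -29.  81.]
0.75 0.0 [ 16.   8. -30.   5. -27.  81.]
1.0 0.0 [ 16.  11. -28.   5. -25.  81.]
[-106.3 -195.7  -86.7] [-0.002  0.183 -0.335] tgt [ 0.469  -0.2128  0.1921] t 21.0667 [179.83 -30.42  11.05]
[-136.3 -225.7 -236.7] [-0.002  0.183 -0.335] tgt [ 0.439  -0.2428  0.0421] t 21.0667 [179.83 -30.42  11.05]
```

step_arm:
  rows:
    - [0,[-12,-20,0],[0,0.02,-0.035]]
    - [0,[-24,-42,0],[0,0.04,-0.07]]
    - [0,[-36,-64,0],[0,0.06,-0.1]]
    - [0,[-48,-86,0],[0,0.075,-0.135]]
    - [0,[-58,-105,-5],[-0.001,0.092,-0.168]]

```text
clock: 21.48
tool_pos: [0.5142, -0.1245, 0.2657]
orientation: [-179.6, -24.7, 0.9]
force: [0.6, 0.3, -0.7]
opening: 0.028
gripper_force: 0.0
```

step_arm:
  rows:
    - [0,[-10,-18,-16],[0,0.02,-0.035]]
    - [0,[-20,-36,-32],[0,0.04,-0.07]]
    - [0,[-30,-54,-48],[0,0.06,-0.1]]
    - [0,[-40,-72,-64],[0,0.075,-0.135]]
    - [0,[-48,-90,-80],[-0.001,0.092,-0.168]]

```text
clock: 21.9
tool_pos: [0.4656, -0.2144, 0.184]
orientation: [180.0, -19.4, -8.6]
force: [-0.3, 0.1, -0.2]
opening: 0.0616
gripper_force: 0.0
```

step_arm:
  rows:
    - [0,[-6,-6,-10],[0,0,0]]
    - [0,[-12,-12,-20],[0,0,0]]
    - [0,[-18,-18,-30],[0,0,0]]
    - [0,[-24,-24,-40],[0,0,0]]
    - [0,[-30,-30,-50],[0,0,0]]

```text
clock: 22.32
tool_pos: [0.4361, -0.2437, 0.1343]
orientation: [180.0, -19.4, -8.4]
force: [-0.8, -0.7, -0.4]
opening: 0.0873
gripper_force: 0.0
```

step_arm:
  rows:
    - [0,[0,0,0],[0,0,0]]
    - [0,[0,0,0],[0,0,0]]
    - [0,[0,0,0],[0,0,0]]
    - [0,[0,0,0],[0,0,0]]
    - [0,[0,0,0],[0,0,0]]

```text
clock: 22.73
tool_pos: [0.437, -0.2433, 0.1357]
orientation: [180.0, -19.5, -8.4]
force: [-0.3, 0.3, 0.5]
opening: 0.0874
gripper_force: 0.0
```

```bash
python3 -c "
from h import *
import cv2
go([.4326,-.2419,.060],-8.3,lean=20,grasp=True)
t=ctrl.snapshot('top')[160:310,250:410,::-1];s=ctrl.snapshot('side')[190:370,220:400,::-1]
cv2.imwrite('pics/l6.png',np.hstack([cv2.resize(t,(400,375)),cv2.resize(s,(375,375))]))"
```

```text
[  2.    0.4 -93.6] [-0.001 -0.009  0.003] tgt [ 0.439  -0.2428  0.0421] t 22.7333 [179.98 -19.49  -8.45]
```

View pics/l6.png

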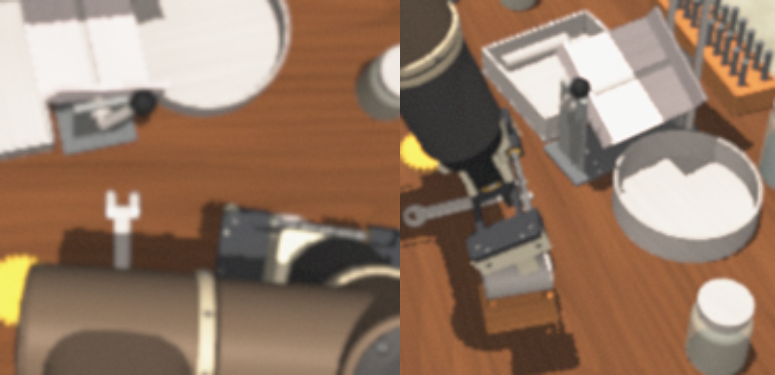

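The deck now tips to the pan (knob right), the shaft is still in the tray, and the fingers are over the bush. I'll descend and grip.

step_arm:
  rows:
    - [0,[0,0,-20],[0,0,0]]
    - [0,[1,0,-40],[0,0,0]]
    - [0,[2,0,-60],[0,0,0]]
    - [0,[2,0,-78],[0,0,0]]
    - [0,[2,0,-93],[0,0,0]]

```text
clock: 23.25
tool_pos: [0.4384, -0.2433, 0.0412]
orientation: [180.0, -19.4, -8.5]
force: [-0.1, -0.3, 0.7]
opening: 0.0877
gripper_force: 0.0
```

step_arm:
  rows:
    - [1,[0,0,0],[0,0,0]]
    - [1,[0,0,0],[0,0,0]]
    - [1,[0,0,0],[0,0,0]]
    - [1,[0,0,0],[0,0,0]]
    - [1,[0,0,0],[0,0,0]]

```text
clock: 23.67
tool_pos: [0.4391, -0.2436, 0.0433]
orientation: [180.0, -19.5, -8.5]
force: [-0.4, -0.2, -0.4]
opening: 0.06
gripper_force: 0.0
```

step_arm:
  rows:
    - [1,[0,0,0],[0,0,0]]
    - [1,[0,0,0],[0,0,0]]
    - [1,[0,0,0],[0,0,0]]
    - [1,[0,0,0],[0,0,0]]
    - [1,[0,0,10],[0,0,0]]

```text
clock: 24.08
tool_pos: [0.4368, -0.2434, 0.0505]
orientation: [180.0, -19.2, -8.5]
force: [-0.5, -0.3, -2.4]
opening: 0.0435
gripper_force: 30.0
```

step_arm:
  rows:
    - [1,[0,0,20],[0,0,0]]
    - [1,[4,4,40],[0,0,0]]
    - [1,[10,10,60],[0,0,0]]
    - [1,[18,18,80],[0,0,0]]
    - [1,[25,25,100],[0,0,0]]

```text
clock: 24.5
tool_pos: [0.4626, -0.2182, 0.1525]
orientation: [180.0, -19.3, -8.5]
force: [0.5, -0.2, -3.2]
opening: 0.0436
gripper_force: 30.0
```

step_arm:
  rows:
    - [1,[5,5,20],[0,0,0]]
    - [1,[10,10,40],[0,0,0]]
    - [1,[15,15,60],[0,0,0]]
    - [1,[20,20,80],[0,0,0]]
    - [1,[25,25,90],[0,0,0]]

```text
clock: 24.92
tool_pos: [0.4888, -0.1933, 0.2441]
orientation: [180.0, -19.5, -8.5]
force: [0.7, -0.1, -3.2]
opening: 0.0434
gripper_force: 30.0
```

```bash
python3 -c "
from h import *
go(div(-.1,0,.255),11.1,lean=26,grasp=True)
go(div(-.01,0,.193),11.1,lean=26,grasp=True)"
```

```text
[ 97.  156.6  -6.2] [ 0.003 -0.114  0.341] tgt [ 0.5858 -0.0366  0.2379] t 24.9167 [180.   -19.52  -8.49]
[185.3 173.9 -68.2] [ 0.003 -0.114  0.341] tgt [ 0.6742 -0.0193  0.1759] t 24.9167 [180.   -19.52  -8.49]
```

step_arm:
  rows:
    - [1,[19,31,0],[0,-0.023,0.068]]
    - [1,[39,63,0],[0.001,-0.046,0.136]]
    - [1,[58,94,0],[0.002,-0.068,0.205]]
    - [1,[78,125,0],[0.002,-0.091,0.273]]
    - [1,[97,157,0],[0.003,-0.114,0.341]]

```text
clock: 25.33
tool_pos: [0.5852, -0.0349, 0.2409]
orientation: [-180.0, -25.9, 11.2]
force: [0.8, -0.5, -2.6]
opening: 0.0432
gripper_force: 30.0
```

step_arm:
  rows:
    - [1,[15,3,-2],[0,0,0]]
    - [1,[32,6,-10],[0,0,0]]
    - [1,[50,10,-24],[0,0,0]]
    - [1,[70,14,-42],[0,0,0]]
    - [1,[84,17,-57],[0,0,0]]

```text
clock: 25.75
tool_pos: [0.6698, -0.019, 0.1826]
orientation: [-180.0, -25.8, 11.1]
force: [0.2, -0.5, -2.2]
opening: 0.0434
gripper_force: 30.0
```

```bash
python3 -c "
from h import *
import cv2
go(div(-.01,0,.193),11.1,lean=26,grasp=True)
t=ctrl.snapshot('top')[110:240,220:360,::-1];s=ctrl.snapshot('side')[140:310,240:410,::-1]
cv2.imwrite('pics/l7.png',np.hstack([cv2.resize(t,(400,371)),cv2.resize(s,(371,371))]))"
```

```text
[ 4.3 -0.3 -6.7] [ 0.    -0.004  0.   ] tgt [ 0.6742 -0.0193  0.1759] t 25.75 [-179.97  -25.8    11.06]
```

View pics/l7.png

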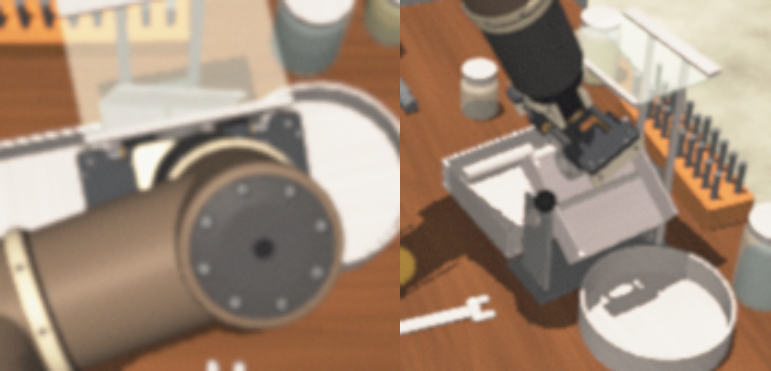

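The hand and bush are over the deck, clear of the guard, with the lever to the right. I'll release and withdraw.

step_arm:
  rows:
    - [1,[2,0,-3],[0,0,0]]
    - [1,[3,0,-5],[0,0,0]]
    - [0.15,[3,0,-5],[0,0,0]]
    - [0.15,[3,0,-5],[0,0,0]]
    - [0.15,[3,0,-5],[0,0,0]]

```text
clock: 26.27
tool_pos: [0.6727, -0.0194, 0.1816]
orientation: [-180.0, -26.1, 11.1]
force: [0.1, -0.2, -0.2]
opening: 0.0581
gripper_force: 0.0
```

step_arm:
  rows:
    - [0.15,[0,0,0],[0,0,0]]
    - [0.15,[0,0,0],[0,0,0]]
    - [0.15,[0,0,0],[0,0,0]]
    - [0.15,[0,0,0],[0,0,0]]
    - [0.15,[0,0,0],[0,0,0]]

```text
clock: 26.68
tool_pos: [0.6723, -0.0195, 0.1802]
orientation: [-180.0, -25.9, 11.1]
force: [1.0, 0.6, 0.2]
opening: 0.0742
gripper_force: 0.0
```

step_arm:
  rows:
    - [0.15,[-10,-2,8],[0,0,0]]
    - [0.15,[-25,-5,20],[0,0,0]]
    - [0.15,[-45,-9,36],[0,0,0]]
    - [0.15,[-65,-13,52],[0,0,0]]
    - [0.15,[-85,-17,75],[0,0,0]]

```text
clock: 27.1
tool_pos: [0.5851, -0.037, 0.2543]
orientation: [-180.0, -25.8, 11.0]
force: [0.5, -0.4, -0.7]
opening: 0.0746
gripper_force: 0.0
```

step_arm:
  rows:
    - [0.15,[-10,0,8],[0,0,0]]
    - [0.15,[-20,0,16],[0,0,0]]
    - [0.15,[-30,0,25],[0,0,0]]
    - [0.15,[-40,0,30],[0,0,0]]
    - [0.15,[-40,0,30],[0,0,0]]

```text
clock: 27.52
tool_pos: [0.546, -0.0367, 0.2869]
orientation: [-180.0, -26.1, 11.1]
force: [0.1, 0.4, -0.0]
opening: 0.0745
gripper_force: 0.0
```

```bash
python3 -c "
from h import *
import cv2
t=ctrl.snapshot('top')[110:320,110:460,::-1];s=ctrl.snapshot('side')[140:320,200:400,::-1]
cv2.imwrite('pics/l8.png',np.hstack([cv2.resize(t,(450,270)),cv2.resize(s,(300,270))]))"
```

```text
(no output)
```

View pics/l8.png

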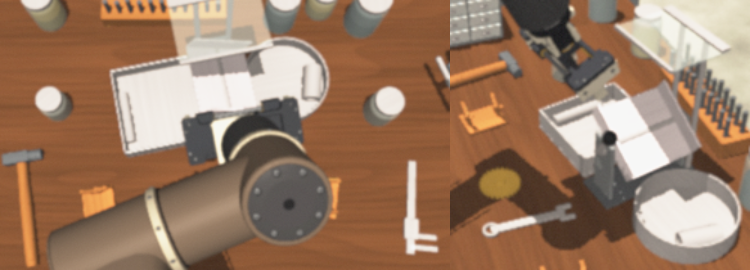

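The bush is in the pan at its right side, and the shaft is in the tray. I'll let things settle, then hand in.

step_arm:
  rows:
    - [0.15,[0,0,0],[0,0,0]]
    - [0.15,[0,0,0],[0,0,0]]
    - [0.15,[0,0,0],[0,0,0]]
    - [0.15,[0,0,0],[0,0,0]]
    - [0.15,[0,0,0],[0,0,0]]

```text
clock: 28.03
tool_pos: [0.5474, -0.0365, 0.2845]
orientation: [-180.0, -25.9, 11.1]
force: [0.5, -0.3, -0.6]
opening: 0.0745
gripper_force: 0.0
```

step_arm:
  rows:
    - [0.15,[0,0,0],[0,0,0]]
    - [0.15,[0,0,0],[0,0,0]]
    - [0.15,[0,0,0],[0,0,0]]
    - [0.15,[0,0,0],[0,0,0]]
    - [0.15,[0,0,0],[0,0,0]]

```text
clock: 28.45
tool_pos: [0.5473, -0.0365, 0.285]
orientation: [-180.0, -25.9, 11.1]
force: [0.4, -0.1, -0.1]
opening: 0.0744
gripper_force: 0.0
```

```bash
python3 -c "
from plant import ctrl
print(ctrl.close_job())"
```

```text
the job is handed in; nothing more can be done
None
```

The job is handed in at about 28.5 s of the 72 s: the last picture shows the shaft in the rectangular tray and the bush in the round pan, with the hand clear; no verdict was returned.

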